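Confirm two picks at the packing trays

TASK

An order of one mini football and one mug has been packed: confirm both picks by gently pressing down, with the fingertips, the raised near half of the black paddle switch in front of the tray of footballs and of the one in front of the tray of mugs, in either order, until each has rocked fully over. Leave the other two trays with their switches, the goods in all trays and the things standing on the table alone, pick nothing up, and draw back clear when both are down.

Things in the scene. Friction and masses are not known exactly. Their poses are not given: they have to be found in the camera images.
- tray_balls: fixed clear tray, 190 (x) x 140 (y) x 65 mm tall, 4 mm walls, holding three white mini footballs with dark patches (60 mm across). Origin: centre of its underside. Its -x axis points, roughly to the robot, at the grey switch box (104 x 70 mm, top 34 mm above the table) fixed in front of it, part of the tray. The switch axle lies along the tray y axis at (-152, 0, 48) mm in the tray frame
- balls_press (a point): point on top of the near (robot-side) half of the black paddle of tray_balls, mid width, 30 mm from the axle; moves with it: about 59 mm above the table at the start, 46 mm fully over. There a flat 22 mm wide fingertip bottoms out with its tip about 48 mm up. Two ears beside the paddle, 6 mm wide, 55 mm apart, 22 mm long, hold the axle; their tops are 52 mm up
- switch_balls (a joint): angle of the black paddle switch of tray_balls (see-saw, 80 mm long across the axle x 48 mm wide x 8 mm thick), rad: 0 = near half fully up, 0.22 = level, 0.44 = near half fully down, at the stop. Starts at 0 to 0.05. Friction, no spring: about 3 N, 30 mm from the axle, moves it; it stays where it is left
- tray_mugs: fixed clear tray, 190 (x) x 140 (y) x 65 mm tall, 4 mm walls, holding two white mugs (76 mm across, 90 mm tall, with handles). Origin: centre of its underside. Its -x axis points, roughly to the robot, at the grey switch box (104 x 70 mm, top 34 mm above the table) fixed in front of it, part of the tray. The switch axle lies along the tray y axis at (-152, 0, 48) mm in the tray frame
- mugs_press (a point): point on top of the near (robot-side) half of the black paddle of tray_mugs, mid width, 30 mm from the axle; moves with it: about 59 mm above the table at the start, 46 mm fully over. There a flat 22 mm wide fingertip bottoms out with its tip about 48 mm up. Two ears beside the paddle, 6 mm wide, 55 mm apart, 22 mm long, hold the axle; their tops are 52 mm up
- switch_mugs (a joint): angle of the black paddle switch of tray_mugs (see-saw, 80 mm long across the axle x 48 mm wide x 8 mm thick), rad: 0 = near half fully up, 0.22 = level, 0.44 = near half fully down, at the stop. Starts at 0 to 0.05. Friction, no spring: about 3 N, 30 mm from the axle, moves it; it stays where it is left
- tray_cartons: fixed clear tray, 190 (x) x 140 (y) x 65 mm tall, 4 mm walls, holding two plain cardboard cartons (70 x 100 x 80 mm tall). Origin: centre of its underside. Its -x axis points, roughly to the robot, at the grey switch box (104 x 70 mm, top 34 mm above the table) fixed in front of it, part of the tray. The switch axle lies along the tray y axis at (-152, 0, 48) mm in the tray frame
- switch_cartons (a joint): angle of the black paddle switch of tray_cartons (see-saw, 80 mm long across the axle x 48 mm wide x 8 mm thick), rad: 0 = near half fully up, 0.22 = level, 0.44 = near half fully down, at the stop. Starts at 0 to 0.05. Friction, no spring: about 3 N, 30 mm from the axle, moves it; it stays where it is left
- tray_rings: fixed clear tray, 190 (x) x 140 (y) x 65 mm tall, 4 mm walls, holding two white open plastic rings (72 mm across, 40 mm tall). Origin: centre of its underside. Its -x axis points, roughly to the robot, at the grey switch box (104 x 70 mm, top 34 mm above the table) fixed in front of it, part of the tray. The switch axle lies along the tray y axis at (-152, 0, 48) mm in the tray frame
- switch_rings (a joint): angle of the black paddle switch of tray_rings (see-saw, 80 mm long across the axle x 48 mm wide x 8 mm thick), rad: 0 = near half fully up, 0.22 = level, 0.44 = near half fully down, at the stop. Starts at 0 to 0.05. Friction, no spring: about 3 N, 30 mm from the axle, moves it; it stays where it is left
- ball0: mini football, 60 mm, loose in tray_balls. Origin: its centre
- ball1: mini football, 60 mm, loose in tray_balls. Origin: its centre
- ball2: mini football, 60 mm, loose in tray_balls. Origin: its centre
- mug0: white mug, 76 mm across, 90 mm tall, loose in tray_mugs. Origin: centre of its underside
- mug1: white mug, 76 mm across, 90 mm tall, loose in tray_mugs. Origin: centre of its underside
- carton0: cardboard carton, 70 x 100 x 80 mm tall, loose in tray_cartons. Origin: centre of its underside
- carton1: cardboard carton, 70 x 100 x 80 mm tall, loose in tray_cartons. Origin: centre of its underside
- ring0: open white ring, 72 mm across, 40 mm tall, loose in tray_rings. Origin: centre of its underside
- ring1: open white ring, 72 mm across, 40 mm tall, loose in tray_rings. Origin: centre of its underside
- glue: small white glue bottle, 40 mm across, 85 mm tall, loose on the table between two switches. Origin: centre of its underside
- jar: small glass jar with steel lid, 52 mm across, 55 mm tall, loose on the table between two switches. Origin: centre of its underside
- gift: small gift carton, 45 x 45 x 60 mm tall, loose on the table between two switches. Origin: centre of its underside
- sample: single white mug, 76 mm across, 90 mm tall, loose on the table to the right; it belongs to no tray. Origin: centre of its underside
- tape: empty cardboard tape core, 90 mm across, 45 mm tall, loose on the table to the left. Origin: centre of its underside

How it is judged:
By the outcome, as a careful person would: the job done as asked, in the order asked, and still so for the second after the job is handed in, with the robot touching nothing.
It also fails if it takes over 40 s, if anything falls off the work surface, if the arm or the gripper's body presses on something with over 40 N, if the wrist force passes 120 N, or if a joint passes its speed limit or range.

ROBOT

A 6-joint arm with a two-finger parallel gripper is mounted at the origin on the work surface. World frame = base frame: x ahead of the robot, y to its left, z up, the work surface at z = 0. Lengths are in m, angles in degrees, forces in N, time in s.
With the tool pointing down it reaches from about 0.35 to 0.975 m from the base axis. Payload 17.4 kg.
Tool frame: the origin (TCP) lies at the very end of the fingers, on their centre line; the grasp point (between the pads) lies 19 mm behind it; z points along the fingers, y is the line along which they close (so a half turn about z gives the same grasp; the last joint's range is limited). The gripper opens to 85 mm and grips with 20 to 120 N. Pads are 22 mm wide; open, the fingers measure 114 mm over their backs; the gripper's body (76 mm by 85 mm) begins 54 mm behind the grasp point. The pads swing forward as they close: fully open they stand 13 mm farther back than shut.
Start: joints at [68.709, 6.646, 82.598, -0, 90.757, -2.166], TCP at [0.221, 0.638, 0.231] pointing down, gripper open.
Joint ranges: [-162.19, 162.19], [-47.58, 125.68], [4.15, 143.07], [-65.23, 245.23], [0.69, 171.88], [-170.13, 170.13]. Speed limits (degrees/s): [108.29, 108.29, 127.2, 180, 180, 180].

INTERFACE

Orientations are given as a 3x3 rotation matrix whose columns are the frame's x, y, z axes.
In Python, from bench import env, capture, models gives the robot as it stands. The module is installed in compiled form; this text tells all that it offers.
- The arm moves only by the shell command python3 -m inch 'ROWS' [FORCE]. ROWS is text: rows parted by semicolons, each of 7 numbers parted by spaces: the shift along the world's x, y, z in units of 0.1 m (1.0 is 0.1 m), then the turn, a rotation vector about the world's x, y, z in units of pi/2 rad (1.0 is pi/2 rad), then the opening, from 0 (shut) to 1 (fully open). A call has exactly 8 rows; each row is the pose to reach, as a shift and turn from the pose commanded when the call began; what a row does not reach only later rows make up. A row lasts 1/8 s, in which the tool goes at most 62.5 mm and 10.7 degrees, less where a joint would pass 70% of its speed; a pose out of reach is approached as far as the arm can. A call with a number of a shift or a turn outside -1 to 1 is refused whole. A call with a gripper value outside its range is refused whole. The fingers move at their own pace and stop on an object; FORCE is the grip in N (left out, the last holds). Time passes only in rows, so rows that repeat a pose let the fingers close, or fill a call up. It gives the time, the measured TCP pose, the force, the opening and the grip force at its end, in the units of the state.
- env.read_state(): the state, without advancing time (a new reading comes with each control period).
- capture(name): name is "scene" or "top" or "wrist"; returns a dict with "image" (420x560x3 uint8, red, green, blue), "fx", "fy", "cx", "cy" (pixels), "origin" and "orientation" of the camera in the world; the wrist camera has in their place "mount" (4x4, takes a point from camera to tool coordinates, whose origin is the TCP and whose axes are the flange's). Camera axes: x right, y down, z forward; pixel columns grow to the right and rows downward; lengths in m; the calibration is good to about 2 mm. A picture is of the moment at which its call begins: read the wrist's pose just before it. There is no depth.
- env.close_job(): hands the job in; it is judged then, once.
Trained networks look in the newest picture that a camera, given by its name, has taken for a name from the list of things; names that differ only in an ending like _2 or _b are one class to them, and where a whole thing is asked for, a point or a joint stands for the part that bears it (a point fixed in the world has none). Each returns a list of dicts, best first, with "p" (0 to 1); they miss things now and then, are a little off and sometimes report something else, mostly with a low value. They report only what shows in the picture. A call takes as long as a camera call.
- models.look_for(label, camera): "at" ([x, y, z] in m, in world coordinates, good to about 4 mm: the middle of the surface that is visible of it).
- models.outline_of(label, camera): "pixels" (420x560 bool, what is visible of it).
- models.landmark_of(label, camera): "at" ([x, y, z] in m, in world coordinates, good to about 4 mm: a listed point, or the origin of a listed thing).
The state is a dict: "clock": time; "qpos": joint angles; "dq": joint speeds; "tau": joint torques, N m; "tcp_pos": TCP position; "tcp_rot": TCP orientation; "ft_force": force on the tool from outside, world axes, zero at the start; "moment": the same for the moment, N m; "gripper_width": finger opening in m; "grasp_force": force on a finger pad.
Only numpy, scipy, OpenCV 4.12 (cv2) and the standard library are available. Lean on these libraries where they do the work, as an engineer would, in place of code of your own. Each camera call takes 0.05 s, during which the arm holds its last target. There are 200 camera calls.

## Working session

There is one attempt and no reset: what is moved stays moved. The work goes in short steps, Python scripts to look and compute and a shell command to move; the robot and the scene stay as the last step left them, time stands still between calls to the robot, and variables do not carry over. Pictures are saved under pics/ and viewed, at most 10 in all, crops included, and the job is handed in when it is done.

```bash
mkdir -p pics; python3 - <<'E'
from bench import env,capture,models
import cv2,numpy as np
for c in("scene","top"):
    d=capture(c);cv2.imwrite(f"pics/{c}0.png",d["image"][:,:,::-1])
    print(c,np.round(d["origin"],3))
    for l in("balls_press","mugs_press","tray_balls","tray_mugs","tray_cartons","tray_rings","glue","jar","gift","sample","tape"):
        print(l,[(np.round(r["at"],3).tolist(),round(r["p"],2)) for r in models.landmark_of(l,c)[:4]])
s=env.read_state();print(s["clock"],s["tcp_pos"],np.round(s["tcp_rot"],3),s["gripper_width"])
E
```

```text
scene [1.192 0.521 0.842]
balls_press [([0.469, -0.296, 0.056], 0.7), ([0.524, 0.47, -0.001], 0.28)]
mugs_press [([0.474, 0.309, 0.056], 0.82), ([0.515, -0.48, 0.003], 0.33)]
tray_balls [([0.649, -0.292, 0.001], 0.98), ([0.601, -0.263, 0.037], 0.54)]
tray_mugs [([0.654, 0.303, -0.0], 0.65)]
tray_cartons [([0.625, 0.11, 0.001], 0.94)]
tray_rings [([0.676, -0.098, -0.003], 0.7)]
glue [([0.403, 0.204, 0.0], 0.54)]
jar [([0.401, -0.199, 0.003], 0.87)]
gift [([0.41, -0.0, 0.004], 0.66)]
sample [([0.513, -0.478, 0.003], 0.84)]
tape [([0.521, 0.472, -0.003], 0.65)]
top [ 0.343 -0.004  1.284]
balls_press [([0.465, -0.296, 0.056], 0.93)]
mugs_press [([0.479, 0.318, 0.061], 0.92), ([0.516, -0.483, 0.001], 0.15)]
tray_balls [([0.65, -0.289, 0.001], 0.79), ([0.638, -0.083, 0.006], 0.68), ([0.699, 0.284, 0.003], 0.32)]
tray_mugs [([0.661, 0.302, -0.003], 0.71), ([0.612, 0.297, 0.007], 0.62)]
tray_cartons [([0.582, 0.109, 0.004], 0.56)]
tray_rings [([0.682, -0.098, 0.001], 0.95)]
glue [([0.401, 0.207, -0.004], 0.72)]
jar [([0.4, -0.194, 0.002], 0.89), ([0.516, -0.481, -0.0], 0.43)]
gift [([0.637, -0.084, 0.004], 0.63), ([0.412, 0.007, 0.001], 0.55)]
sample [([0.513, -0.481, 0.0], 0.9), ([0.4, 0.208, -0.0], 0.41)]
tape [([0.525, 0.47, -0.0], 0.56)]
1.2 [0.22117366 0.6377571  0.23130749] [[-0.945  0.328  0.   ]
 [ 0.328  0.945  0.   ]
 [-0.     0.    -1.   ]] 0.08582804962252007
```

View pics/scene0.png

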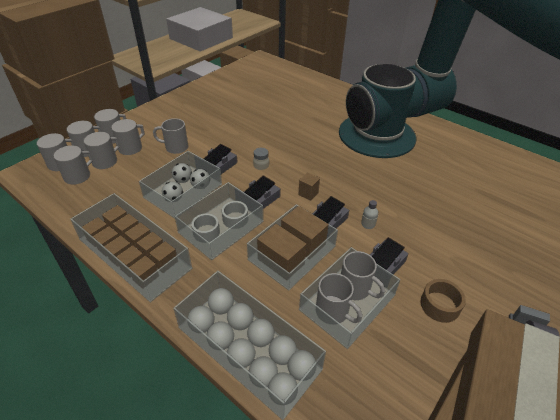

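View pics/top0.png

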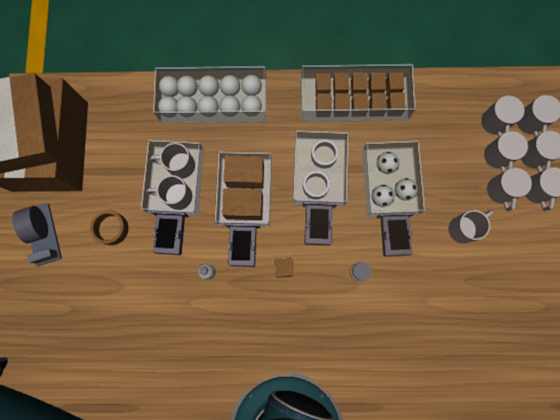

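The scene view shows the balls tray at (182,180) with its switch at (220,157), and the mugs tray at (350,293) with its switch at (389,255). In the top view the ball switch is at (397,235) and the mug switch at (169,233). Next I'll refine the paddle pose from both views.

```bash
cat > h.py <<'E'
import numpy as np,cv2
def ray(d,uv):
    R=np.array(d["orientation"]);v=R@np.array([(uv[0]-d["cx"])/d["fx"],(uv[1]-d["cy"])/d["fy"],1]);return np.array(d["origin"]),v/np.linalg.norm(v)
def onz(d,uv,z):
    o,v=ray(d,uv);return o+v*(z-o[2])/v[2]
def tri(rs):
    A=[np.eye(3)-np.outer(v,v) for o,v in rs];return np.linalg.solve(sum(A),sum(a@o for a,(o,v) in zip(A,rs)))
E
python3 - <<'E'
from bench import env,capture,models
from h import *
D={c:capture(c) for c in("scene","top")}
for n in("balls","mugs"):
    rs=[]
    for c,d in D.items():
        for r in models.landmark_of(n+"_press",c)[:1]: print(n,c,"press",np.round(r["at"],4))
        o=models.outline_of("switch_"+n,c)
        if not o: print("none",c);continue
        g=d["image"].max(2);m=o[0]["pixels"]
        for k,mm in(("out",m),("dark",cv2.dilate(m.astype(np.uint8),np.ones((5,5)))*(g<28)>0)):
            p=np.argwhere(mm)[:,::-1].astype(np.float32)
            if len(p)<5: continue
            uv=p.mean(0);q=cv2.boxPoints(cv2.minAreaRect(p))
            W=np.array([onz(d,x,.05)[:2] for x in q]);e=[W[1]-W[0],W[2]-W[1]];L=max(e,key=np.linalg.norm)
            print(n,c,k,round(o[0]["p"],2),len(p),"centre@.05",np.round(onz(d,uv,.05),4),"sizes",np.round([np.linalg.norm(x) for x in e],3),"ang",round((np.degrees(np.arctan2(L[1],L[0]))+90)%180-90,1))
            if k=="dark": rs.append(ray(d,uv))
    if len(rs)==2: print("tri",np.round(tri(rs),4))
    # tray axis from tray outline in top
    o=models.outline_of("tray_"+n,"top")
    p=np.argwhere(o[0]["pixels"])[:,::-1].astype(np.float32);print("tray rect",cv2.minAreaRect(p))
d=D["top"];im=d["image"]
s=np.hstack([cv2.resize(im[205:265,x:x+60],(390,390),interpolation=2) for x in(140,368)])
cv2.imwrite("pics/crop.png",np.clip(s[:,:,::-1].astype(float)*2.5,0,255))
E
```

```text
balls scene press [ 0.4697 -0.2969  0.059 ]
balls scene out 0.51 289 centre@.05 [ 0.4945 -0.2942  0.05  ] sizes [0.099 0.062] ang 11.3
balls scene dark 0.51 224 centre@.05 [ 0.4989 -0.2927  0.05  ] sizes [0.101 0.056] ang 14.5
balls top press [ 0.4651 -0.2967  0.0572]
balls top out 0.93 566 centre@.05 [ 0.4939 -0.2949  0.05  ] sizes [0.05  0.081] ang 5.0
tray rect ((394.3065185546875, 198.56002807617188), (114.65153503417969, 58.34654235839844), 86.00909423828125)
mugs scene press [0.4778 0.3128 0.0515]
mugs scene out 0.67 564 centre@.05 [0.5034 0.3122 0.05  ] sizes [0.098 0.055] ang -3.1
mugs scene dark 0.67 162 centre@.05 [0.5029 0.3083 0.05  ] sizes [0.09  0.047] ang 1.7
mugs top press [0.4766 0.3133 0.0611]
mugs top out 0.55 579 centre@.05 [0.5016 0.3107 0.05  ] sizes [0.083 0.052] ang -7.8
mugs top dark 0.55 495 centre@.05 [0.504  0.3098 0.05  ] sizes [0.075 0.049] ang -6.4
tri [0.504  0.309  0.0515]
tray rect ((170.34658813476562, 197.45753479003906), (58.15240478515625, 114.62984466552734), 6.009005546569824)[ WARN:0@4.324] global loadsave.cpp:1063 imwrite_ Unsupported depth image for selected encoder is fallbacked to CV_8U.
```

View pics/crop.png

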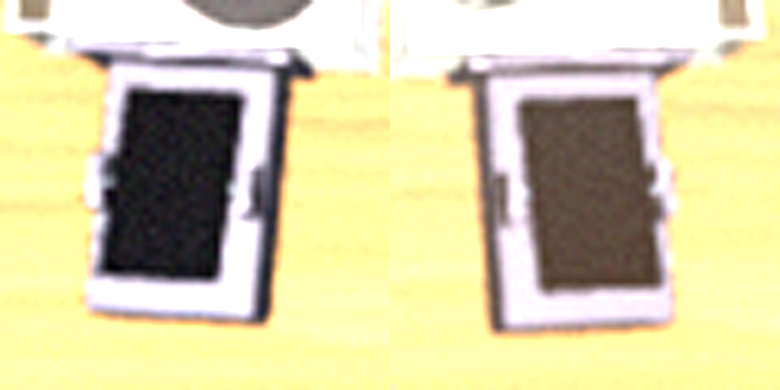

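```bash
python3 -m inch '0.2 -0.2 0 0 0 0.04 0; 0.4 -0.4 0 0 0 0.08 0; 0.6 -0.7 0 0 0 0.12 0; 0.8 -0.9 0 0 0 0.162 0; 0.9 -1 0 0 0 0.162 0; 0.9 -1 0 0 0 0.162 0; 0.9 -1 0 0 0 0.162 0; 0.9 -1 0 0 0 0.162 0' && python3 -m inch '0.2 -0.2 0 0 0 0 0; 0.4 -0.4 0 0 0 0 0; 0.6 -0.7 0 0 0 0 0; 0.8 -0.9 0 0 0 0 0; 0.9 -1 0 0 0 0 0; 0.9 -1 0 0 0 0 0; 0.9 -1 0 0 0 0 0; 0.9 -1 0 0 0 0 0' && python3 -m inch '0.2 -0.2 0 0 0 0 0; 0.4 -0.4 0 0 0 0 0; 0.6 -0.7 0 0 0 0 0; 0.7 -0.9 0 0 0 0 0; 0.74 -1 0 0 0 0 0; 0.74 -1 0 0 0 0 0; 0.74 -1 0 0 0 0 0; 0.74 -1 0 0 0 0 0'
```

```text
clock: 2.8
tcp_pos: [0.3106, 0.5383, 0.2311]
tcp_rot: [[-0.997, 0.079, -0.0], [0.079, 0.997, -0.0], [0.0, -0.0, -1.0]]
ft_force: [0.2, 0.7, -0.1]
gripper_width: -0.0003
grasp_force: 0.0
clock: 3.8
tcp_pos: [0.4006, 0.4384, 0.2312]
tcp_rot: [[-0.997, 0.078, -0.0], [0.078, 0.997, 0.0], [0.0, -0.0, -1.0]]
ft_force: [0.4, -0.3, 0.9]
gripper_width: 0.0001
grasp_force: 0.0
clock: 4.8
tcp_pos: [0.4748, 0.3384, 0.2313]
tcp_rot: [[-0.997, 0.078, -0.0], [0.078, 0.997, 0.0], [0.0, 0.0, -1.0]]
ft_force: [-0.7, 0.1, -0.9]
gripper_width: -0.0
grasp_force: 0.0
```

```bash
python3 -m inch '0 -0.13 0 0 0 0 0; 0 -0.26 -0.2 0 0 0 0; 0 -0.26 -0.4 0 0 0 0; 0 -0.26 -0.6 0 0 0 0; 0 -0.26 -0.8 0 0 0 0; 0 -0.26 -1 0 0 0 0; 0 -0.26 -1 0 0 0 0; 0 -0.26 -1 0 0 0 0'; cat > w.py <<'E'
import sys
from bench import env,capture,models
from h import *
n=sys.argv[1];s=env.read_state();d=capture("wrist")
R,t=np.array(s["tcp_rot"]),np.array(s["tcp_pos"]);M=np.array(d["mount"])
d["orientation"]=R@M[:3,:3];d["origin"]=R@M[:3,3]+t
im=d["image"].copy()
for l in(n+"_press",):
    print([(np.round(r["at"],4),round(r["p"],2)) for r in models.landmark_of(l,"wrist")])
for z in(.059,):
    p=d["orientation"].T@(np.array([t[0],t[1],z])-d["origin"]);uv=(int(p[0]/p[2]*d["fx"]+d["cx"]),int(p[1]/p[2]*d["fy"]+d["cy"]));print("aim px",uv,"cam",np.round(d["origin"],3))
    cv2.drawMarker(im,uv,(255,0,0))
o=models.outline_of("switch_"+n,"wrist")
if o:
    p=np.argwhere(o[0]["pixels"])[:,::-1].astype(np.float32);q=cv2.boxPoints(cv2.minAreaRect(p));print("corners@.05",[np.round(onz(d,x,.05)[:2],3).tolist() for x in q])
cv2.imwrite(f"pics/{sys.argv[2]}.png",im[:,:,::-1])
E
python3 w.py mugs w1
```

```text
clock: 5.8
tcp_pos: [0.4754, 0.312, 0.1319]
tcp_rot: [[-0.997, 0.079, 0.0], [0.079, 0.997, 0.0], [-0.0, 0.0, -1.0]]
ft_force: [-0.3, -0.4, 0.6]
gripper_width: 0.0001
grasp_force: 0.0
[(array([0.4746, 0.3113, 0.0574]), 0.6)]
aim px (284, 226) cam [0.394 0.317 0.274]
corners@.05 [[0.464, 0.286], [0.468, 0.338], [0.526, 0.336], [0.522, 0.28]]
```

View pics/w1.png

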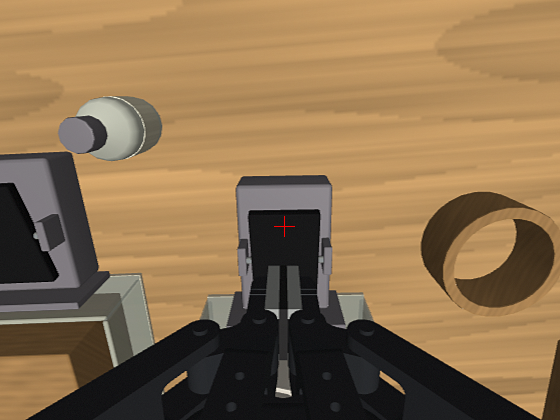

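The picture shows the mug paddle at columns 249–320 with its near edge at row 210. The aim mark at (284,226) is on the near half, centred. I'll press slowly.

```bash
python3 -m inch '-0.02 0 -0.25 0 0 0 0; -0.02 0 -0.45 0 0 0 0; -0.02 0 -0.6 0 0 0 0; -0.02 0 -0.66 0 0 0 0; -0.02 0 -0.7 0 0 0 0; -0.02 0 -0.74 0 0 0 0; -0.02 0 -0.77 0 0 0 0; -0.02 0 -0.79 0 0 0 0'; python3 -m inch '0 0 -0.01 0 0 0 0; 0 0 -0.02 0 0 0 0; 0 0 -0.03 0 0 0 0; 0 0 -0.04 0 0 0 0; 0 0 -0.045 0 0 0 0; 0 0 -0.05 0 0 0 0; 0 0 -0.05 0 0 0 0; 0 0 -0.05 0 0 0 0'
```

```text
clock: 6.95
tcp_pos: [0.4732, 0.3118, 0.0524]
tcp_rot: [[-0.997, 0.079, 0.0], [0.079, 0.997, 0.0], [-0.0, 0.0, -1.0]]
ft_force: [-1.9, 0.5, 2.3]
gripper_width: 0.0002
grasp_force: 1.2
clock: 7.95
tcp_pos: [0.4732, 0.3117, 0.0473]
tcp_rot: [[-0.997, 0.079, 0.0], [0.079, 0.997, -0.0], [-0.0, -0.0, -1.0]]
ft_force: [-1.7, 1.2, 1.9]
gripper_width: 0.0001
grasp_force: 1.3
```

```bash
python3 -m inch '0 0 -0.002 0 0 0 0; 0 0 -0.004 0 0 0 0; 0 0 -0.006 0 0 0 0; 0 0 -0.008 0 0 0 0; 0 0 -0.01 0 0 0 0; 0 0 -0.012 0 0 0 0; 0 0 -0.012 0 0 0 0; 0 0 -0.012 0 0 0 0'
```

```text
clock: 8.95
tcp_pos: [0.4733, 0.3118, 0.0465]
tcp_rot: [[-0.997, 0.079, 0.0], [0.079, 0.997, 0.0], [-0.0, 0.0, -1.0]]
ft_force: [-3.3, -0.3, 8.0]
gripper_width: -0.0002
grasp_force: 4.1
```

Force is rising, so the stop has been reached. One more small push, then lift.

```bash
python3 -m inch '0 0 -0.004 0 0 0 0; 0 0 -0.008 0 0 0 0; 0 0 -0.01 0 0 0 0; 0 0 -0.01 0 0 0 0; 0 0 -0.01 0 0 0 0; 0 0 -0.01 0 0 0 0; 0 0 -0.01 0 0 0 0; 0 0 -0.01 0 0 0 0'; python3 -m inch '0 0 0.05 0 0 0 0; 0 0 0.2 0 0 0 0; 0 0 0.4 0 0 0 0; 0 0 0.6 0 0 0 0; 0 0 0.8 0 0 0 0; 0 0 1 0 0 0 0; 0 0 1 0 0 0 0; 0 0 1 0 0 0 0'; python3 w.py mugs w2
```

```text
clock: 9.95
tcp_pos: [0.4734, 0.3119, 0.0462]
tcp_rot: [[-0.997, 0.079, 0.001], [0.079, 0.997, 0.0], [-0.001, 0.0, -1.0]]
ft_force: [-7.0, -2.3, 14.9]
gripper_width: 0.0004
grasp_force: 8.2
clock: 10.95
tcp_pos: [0.473, 0.3116, 0.1446]
tcp_rot: [[-0.997, 0.079, -0.001], [0.079, 0.997, -0.0], [0.001, -0.0, -1.0]]
ft_force: [-1.1, 0.4, 0.4]
gripper_width: 0.0
grasp_force: 0.0
[(array([0.4731, 0.3114, 0.0479]), 0.97)]
aim px (284, 220) cam [0.392 0.317 0.287]
corners@.05 [[0.52, 0.279], [0.458, 0.29], [0.465, 0.341], [0.528, 0.334]]
```

View pics/w2.png

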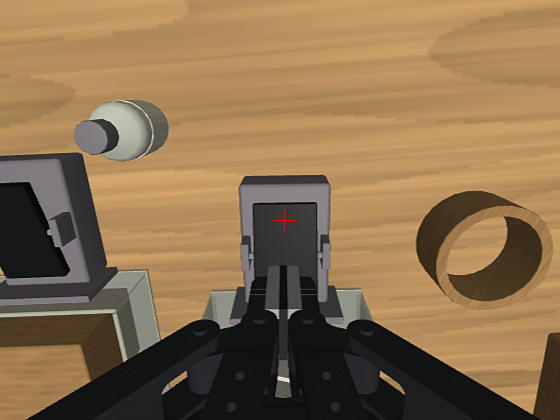

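The mug paddle is fully over: its near edge has dropped to row 203, its top is evenly lit, and the landmark height is 48 mm. Next, the balls switch.

```bash
python3 -m inch '0 -0.25 0.15 0 0 0.02 0; 0 -0.5 0.2 0 0 0.04 0; 0 -0.75 0.2 0 0 0.06 0; 0 -1 0.2 0 0 0.083 0; 0 -1 0.2 0 0 0.083 0; 0 -1 0.2 0 0 0.083 0; 0 -1 0.2 0 0 0.083 0; 0 -1 0.2 0 0 0.083 0' | grep tcp_pos
python3 -m inch '0 -0.13 0 0 0 0 0; 0 -0.26 0 0 0 0 0; 0 -0.4 0 0 0 0 0; 0 -0.55 0 0 0 0 0; 0 -0.7 0 0 0 0 0; 0 -0.85 0 0 0 0 0; 0 -1 0 0 0 0 0; 0 -1 0 0 0 0 0' | grep tcp_pos
python3 -m inch '0 -0.13 0 0 0 0 0; 0 -0.26 0 0 0 0 0; 0 -0.4 0 0 0 0 0; 0 -0.55 0 0 0 0 0; 0 -0.7 0 0 0 0 0; 0 -0.85 0 0 0 0 0; 0 -1 0 0 0 0 0; 0 -1 0 0 0 0 0' | grep tcp_pos
python3 -m inch '0 -0.13 0 0 0 0 0; 0 -0.26 0 0 0 0 0; 0 -0.4 0 0 0 0 0; 0 -0.55 0 0 0 0 0; 0 -0.7 0 0 0 0 0; 0 -0.85 0 0 0 0 0; 0 -1 0 0 0 0 0; 0 -1 0 0 0 0 0' | grep tcp_pos
python3 -m inch '0 -0.13 0 0 0 0 0; 0 -0.26 0 0 0 0 0; 0 -0.4 0 0 0 0 0; 0 -0.55 0 0 0 0 0; 0 -0.7 0 0 0 0 0; 0 -0.85 0 0 0 0 0; 0 -1 0 0 0 0 0; 0 -1 0 0 0 0 0' | grep tcp_pos
python3 -m inch '0 -0.13 0 0 0 0 0; 0 -0.26 0 0 0 0 0; 0 -0.4 0 0 0 0 0; 0 -0.55 0 0 0 0 0; -0.04 -0.7 0 0 0 0 0; -0.08 -0.85 0 0 0 0 0; -0.08 -1 0 0 0 0 0; -0.08 -1 0 0 0 0 0' | grep tcp_pos
python3 -m inch '0 -0.09 -0.05 0 0 0 0; 0 -0.09 -0.1 0 0 0 0; 0 -0.09 -0.2 0 0 0 0; 0 -0.09 -0.3 0 0 0 0; 0 -0.09 -0.35 0 0 0 0; 0 -0.09 -0.35 0 0 0 0; 0 -0.09 -0.35 0 0 0 0; 0 -0.09 -0.35 0 0 0 0'; python3 w.py balls w3
```

```text
tcp_pos: [0.4731, 0.2122, 0.1649]
tcp_pos: [0.4732, 0.1108, 0.1651]
tcp_pos: [0.4732, 0.0108, 0.1651]
tcp_pos: [0.4731, -0.0892, 0.165]
tcp_pos: [0.4731, -0.1892, 0.165]
tcp_pos: [0.465, -0.2892, 0.165]
clock: 18.1
tcp_pos: [0.4653, -0.2973, 0.1305]
tcp_rot: [[-0.999, -0.051, 0.0], [-0.051, 0.999, -0.0], [-0.0, -0.0, -1.0]]
ft_force: [0.0, -0.1, 0.2]
gripper_width: -0.0001
grasp_force: 0.0
[(array([ 0.47  , -0.2978,  0.055 ]), 0.85)]
aim px (284, 227) cam [ 0.384 -0.303  0.273]
corners@.05 [[0.509, -0.324], [0.458, -0.324], [0.456, -0.273], [0.507, -0.27]]
```

View pics/w3.png

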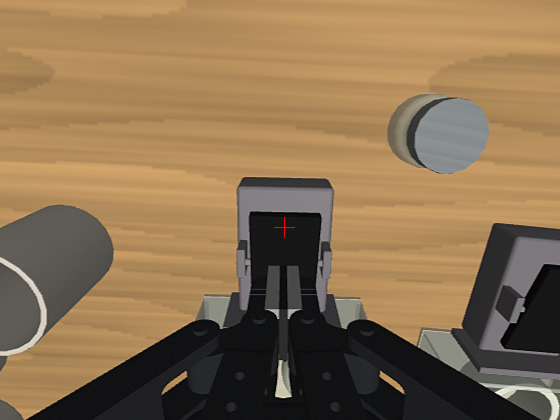

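The picture matches the mug case: paddle at columns 249–321, near edge at row 212, aim mark at (284,227) on the near half. Pressing now.

```bash
python3 -m inch '-0.01 0 -0.25 0 0 0 0; -0.01 0 -0.45 0 0 0 0; -0.01 0 -0.6 0 0 0 0; -0.01 0 -0.65 0 0 0 0; -0.01 0 -0.69 0 0 0 0; -0.01 0 -0.73 0 0 0 0; -0.01 0 -0.76 0 0 0 0; -0.01 0 -0.78 0 0 0 0'; python3 -m inch '0 0 -0.01 0 0 0 0; 0 0 -0.02 0 0 0 0; 0 0 -0.03 0 0 0 0; 0 0 -0.04 0 0 0 0; 0 0 -0.045 0 0 0 0; 0 0 -0.05 0 0 0 0; 0 0 -0.055 0 0 0 0; 0 0 -0.055 0 0 0 0'
```

```text
clock: 19.25
tcp_pos: [0.4642, -0.2974, 0.0522]
tcp_rot: [[-0.999, -0.051, 0.0], [-0.051, 0.999, -0.0], [-0.0, -0.0, -1.0]]
ft_force: [-2.0, -0.1, 2.7]
gripper_width: -0.0001
grasp_force: 1.2
clock: 20.25
tcp_pos: [0.4642, -0.2973, 0.0466]
tcp_rot: [[-0.999, -0.051, 0.0], [-0.051, 0.999, -0.0], [-0.0, -0.0, -1.0]]
ft_force: [-4.1, -1.0, 3.0]
gripper_width: 0.0
grasp_force: 2.0
```

```bash
python3 -m inch '0 0 -0.003 0 0 0 0; 0 0 -0.006 0 0 0 0; 0 0 -0.009 0 0 0 0; 0 0 -0.012 0 0 0 0; 0 0 -0.015 0 0 0 0; 0 0 -0.015 0 0 0 0; 0 0 -0.015 0 0 0 0; 0 0 -0.015 0 0 0 0'
```

```text
clock: 21.25
tcp_pos: [0.4643, -0.2974, 0.0461]
tcp_rot: [[-0.999, -0.051, 0.0], [-0.051, 0.999, -0.0], [-0.0, -0.0, -1.0]]
ft_force: [-7.7, 0.5, 15.4]
gripper_width: -0.0002
grasp_force: 8.2
```

At the stop with 15 N. Now I'll draw back.

```bash
python3 -m inch '0 0 0.05 0 0 0 0; 0 0 0.2 0 0 0 0; 0 0 0.4 0 0 0 0; 0 0 0.6 0 0 0 0; 0 0 0.8 0 0 0 0; 0 0 1 0 0 0 0; 0 0 1 0 0 0 0; 0 0 1 0 0 0 0'; python3 w.py balls w4; python3 -m inch '0 0 0.2 0 0 0 0; 0 0 0.4 0 0 0 0; -0.2 0 0.6 0 0 0 0; -0.4 0 0.8 0 0 0 0; -0.6 0 1 0 0 0 0; -0.6 0 1 0 0 0 0; -0.6 0 1 0 0 0 0; -0.6 0 1 0 0 0 0'; python3 - <<'E'
from bench import capture,models
import cv2,numpy as np
for c in("scene","top"):
    d=capture(c);cv2.imwrite(f"pics/{c}1.png",d["image"][:,:,::-1])
    for l in("balls_press","mugs_press","glue","jar","sample","tape"):print(c,l,[(np.round(r["at"],3).tolist(),round(r["p"],2)) for r in models.landmark_of(l,c)[:1]])
E
```

```text
clock: 22.25
tcp_pos: [0.464, -0.2971, 0.1446]
tcp_rot: [[-0.999, -0.051, -0.0], [-0.051, 0.999, 0.0], [0.0, 0.0, -1.0]]
ft_force: [1.0, 0.8, -0.4]
gripper_width: 0.0001
grasp_force: 0.0
[(array([ 0.4663, -0.2978,  0.0401]), 0.88)]
aim px (284, 220) cam [ 0.383 -0.302  0.287]
corners@.05 [[0.454, -0.325], [0.45, -0.274], [0.513, -0.268], [0.517, -0.323]]
clock: 23.4
tcp_pos: [0.4045, -0.2971, 0.2444]
tcp_rot: [[-0.999, -0.051, -0.001], [-0.051, 0.999, 0.001], [0.001, 0.001, -1.0]]
ft_force: [0.3, -0.1, -0.5]
gripper_width: 0.0001
grasp_force: 0.0
scene balls_press [([0.721, -0.114, 0.004], 0.71)]
scene mugs_press [([0.474, 0.314, 0.042], 0.65)]
scene glue [([0.404, 0.207, 0.003], 0.75)]
scene jar [([0.401, -0.2, 0.002], 0.75)]
scene sample []
scene tape [([0.523, 0.473, -0.002], 0.75)]
top balls_press [([0.464, -0.295, 0.044], 0.79)]
top mugs_press [([0.475, 0.313, 0.045], 0.97)]
top glue [([0.692, -0.28, 0.039], 0.71)]
top jar [([0.403, -0.192, -0.0], 0.55)]
top sample []
top tape [([0.521, 0.47, -0.0], 0.8)]
```

View pics/w4.png

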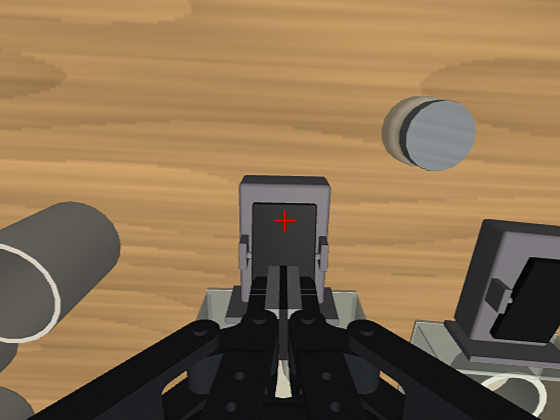

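View pics/scene1.png

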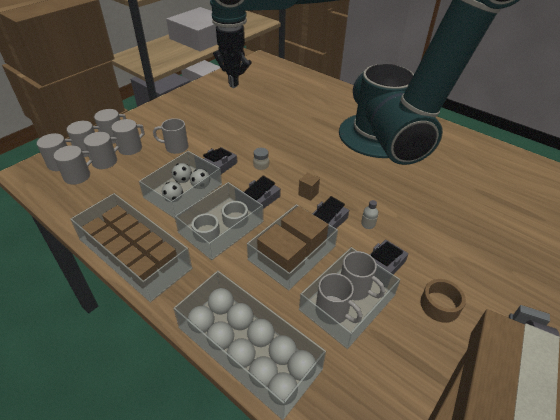

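Both paddles are rocked over: the near edge of the ball paddle is at row 203, as with the mugs, and everything else is in place with the arm clear.

```bash
python3 -c "
from bench import env
print(env.close_job())"
```

```text
the job is handed in; nothing more can be done
None
```

I pressed the football and mug switches until both were fully over, with at most about 15 N of upward push on the fingertips. I then drew the arm clear and handed the job in after about 24 s; nothing else looked moved in the final pictures.

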